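Clear the scale and weigh the red onion

TASK

The red onion has to be weighed, but somebody left the seasoning jar with the green lid standing on the kitchen scale. First take that jar off and stand it upright in the free end of the wooden seasoning tray, then set the red onion down in the middle of the scale's steel pan and let go of it.

Things in the scene. Friction and masses are not known exactly. Their poses are not given: they have to be found in the camera images.
- jar_center (a point): Amber glass seasoning jar, paper label, green lid: round, 48 mm across, 90 mm tall, about 0.16 kg, at the start standing on the scale's pan. This point is on its axis half-way up, 45 mm above its underside; z up its axis. Grip it across from above in any direction.
- red_onion_center (a point): Dark red-purple onion, rigid, round, 56 mm across, 58 mm tall, about 0.11 kg, standing on the table on its flat root end. This point is on its axis at its widest, 25 mm above its underside; z up. The widest band is upright, 12 mm tall. A yellow and a white onion of the same shape stand in a loose row with it along world x, at least 85 mm apart; not wanted.
- pan_center (a point): Kitchen scale, fixed to the table: black body 200 x 170 x 26 mm with a dull green display strip, and on it a round steel pan 156 mm across. This point is the centre of the pan's flat top, 40 mm above the table; z up, -x towards the display. The pan does not move.
- tray_free (a point): Dark wooden seasoning tray, open, fixed: 260 mm (its x) by 140 mm (its y), walls 6 mm thick, 20 mm tall. This point is on its inner floor, 6 mm above the table, mid free end: 60 mm from the tray's middle along its -x (towards the robot); z up. Salt and pepper shakers 76 mm tall, 42 mm across stand 140 mm from this point along its x, 32 mm to each side.
Mind the look-alikes: they are no part of the job. Of the things that look like the part that bears jar_center, the larger one is meant.

How it is judged:
By the outcome, as a careful person would: the job done as asked, in the order asked, and still so for the second after the job is handed in, with the robot touching nothing.
It also fails if it takes over 64 s, if anything falls off the work surface, if the arm or the gripper's body presses on something with over 40 N, if the wrist force passes 120 N, or if a joint passes its speed limit or range.

ROBOT

A 6-joint arm with a two-finger parallel gripper is mounted at the origin on the work surface. World frame = base frame: x ahead of the robot, y to its left, z up, the work surface at z = 0. Lengths are in mm, angles in rad, forces in N, time in s.
With the tool pointing down it reaches from about 350 to 875 mm from the base axis. Payload 4.2 kg.
Tool frame: the origin (TCP) lies midway between the tips of the shut fingers; the grasp point (between the pads) lies 19 mm behind it; z points along the fingers, y is the direction in which the jaws open and shut (so a half turn about z gives the same grasp; the last joint's range is limited). The gripper opens to 85 mm and grips with 20 to 120 N. Pads are 22 mm wide; open, the fingers measure 114 mm over their backs; the gripper's body (76 mm by 85 mm) begins 54 mm behind the grasp point. The pads swing forward as they close: fully open they stand 13 mm farther back than shut.
Start: joints at [0.259, 0.385, 0.008, 0, -1.194, -0.259], TCP at [624.979, 0.025, 231.312] pointing down, gripper open.
Joint ranges: [-3.14, 3.14], [-1.21, 2.06], [-1.07, 1.41], [-3.16, 2.05], [-2.99, -0.16], [-3.1, 3.1]. Speed limits (rad/s): [2.79, 2.79, 3.14, 3.14, 3.14, 3.14].

INTERFACE

Orientations are given as a unit quaternion [x, y, z, w].
In Python, from bench import arm gives the robot as it stands.
- The arm moves only by the tool send_rows, never from a script. Its arguments are lists of equal length, an entry for each row: "translation": the shift along the tool's x, y, z in mm, a list of three; "dr": the turn, a rotation vector about the tool's x, y, z in degrees, a list of three; "grip": the finger opening in mm, from 0 to 85.4. In form: {"translation": [[dx, dy, dz], ...], "dr": [[ax, ay, az], ...], "grip": [grip, ...]}. A call has exactly 5 rows; each row shifts and turns the commanded pose from where the row before left it, along the tool's axes as they then stand; what a row does not reach is not made up. A row lasts 1/8 s, in which the tool goes at most 62.5 mm and 10.7 degrees, less where a joint would pass 70% of its speed; a pose out of reach is approached as far as the arm can. A call with a gripper value outside its range is refused whole. The fingers move at their own pace and stop on an object; the grip force is fixed at half the most. Time passes only in rows, so rows that do not move let the fingers close, or fill a call up. It gives the time, the measured TCP pose, the force and the opening at its end, in the units of the state.
- arm.read_state(): the state, without advancing time (a new reading comes with each control period).
- arm.get_image(name): name is "scene" or "side" or "wrist"; returns the picture (400x640x3 uint8, red, green, blue); there is no depth.
- arm.camera_info(name): a dict with "fx", "fy", "cx", "cy" (pixels), "cam_to_world" (4x4, takes a point from camera to world coordinates). Camera axes: x right, y down, z forward; pixel columns grow to the right and rows downward; lengths in mm; the calibration is good to about 2 mm. A picture is of the moment at which its call begins: read the wrist's pose just before it. camera_info takes no time and is no camera call; for the wrist camera it gives the pose at the moment of the call.
- arm.job_done(): hands the job in, once; it reports no verdict.
Trained networks look in the newest picture that a camera, given by its name, has taken for a name from the list of things; names that differ only in an ending like _2 or _b are one class to them, and where a whole thing is asked for, a point or a joint stands for the part that bears it (a point fixed in the world has none). Each returns a list of dicts, best first, with "confidence" (0 to 1); they miss things now and then, are a little off and sometimes report something else, mostly with a low value. They report only what shows in the picture. A call takes as long as a camera call. They do not tell look-alikes from the thing itself.
- arm.search_frame(thing, camera): "xyz" ([x, y, z] in mm, in world coordinates, good to about 4 mm: the middle of the surface that is visible of it).
- arm.place_of(thing, camera): "xyz" ([x, y, z] in mm, in world coordinates, good to about 4 mm: a listed point, or the origin of a listed thing).
The state is a dict: "clock": time; "joints": joint angles; "joint_vel": joint speeds; "joint_efforts": joint torques, N m; "position": TCP position; "ee_rot": TCP orientation; "contact_force": force on the tool from outside, world axes, zero at the start; "wrist_torque": the same for the moment, N m; "gripper_width": finger opening in mm.
Only numpy, scipy, OpenCV 4.12 (cv2) and the standard library are available. Lean on these libraries where they do the work, as an engineer would, in place of code of your own. Each camera call takes 0.05 s, during which the arm holds its last target.

## Working session

There is one attempt and no reset: what is moved stays moved. The work goes in short steps, Python scripts to look and compute and a tool call to move; the robot and the scene stay as the last step left them, time stands still between calls to the robot, and variables do not carry over. Pictures are saved under pics/ and viewed, and the job is handed in when it is done.

Besides the shell and the picture viewer there is one more tool, called after "Call:" as name(argument=value, ...), one argument or row to a line, values as JSON. send_rows: Moves the arm, as the interface text tells. Its arguments: {"type":"object","properties":{"translation":{"type":"array"},"dr":{"type":"array"},"grip":{"type":"array"}},"required":["translation","dr","grip"]}

```bash
mkdir -p pics; ls; python3 - <<'E'
from bench import arm
import cv2,numpy as np
s=arm.read_state();print(s)
for n in ["scene","side","wrist"]:
    im=arm.get_image(n);cv2.imwrite(f"pics/{n}0.png",im[:,:,::-1])
    for t in ["jar_center","red_onion_center","pan_center","tray_free"]:
        r=arm.place_of(t,n)
        print(n,t,[(np.round(d["xyz"],0).tolist(),round(d["confidence"],2)) for d in r])
print(arm.read_state()["clock"])
E
```

```text
pics
{'clock': 0.0, 'joints': array([ 2.58595979e-01,  3.85577027e-01,  6.62640891e-03, -4.98066753e-04,
       -1.19398510e+00, -2.58587399e-01]), 'joint_vel': array([ 0.00067885,  0.00029051, -0.00112745,  0.0015604 , -0.00072901,
        0.00061313]), 'joint_efforts': array([-9.55001960e-04, -3.92286408e+01,  1.88399577e+01,  4.18616563e+00,
       -4.72148502e-03,  8.27910434e-07]), 'position': array([6.24421311e+02, 1.76616980e-02, 2.30209584e+02]), 'ee_rot': array([-0.70704442,  0.70716829,  0.0007379 , -0.00080829]), 'contact_force': array([ 0.34916475,  0.28991346, -0.25462753]), 'wrist_torque': array([-0.00674651, -0.02523773, -0.00372393]), 'gripper_width': 85.18459983256636}
scene jar_center [([549.0, 108.0, 34.0], 0.93), ([507.0, 269.0, 87.0], 0.76), ([523.0, 261.0, 37.0], 0.7)]
scene red_onion_center [([650.0, 31.0, 23.0], 0.91)]
scene pan_center [([523.0, 260.0, 37.0], 0.79)]
scene tray_free [([485.0, -231.0, 8.0], 0.82)]
side jar_center [([511.0, 268.0, 82.0], 0.87), ([547.0, 112.0, 30.0], 0.84)]
side red_onion_center [([653.0, 34.0, 24.0], 0.91)]
side pan_center [([523.0, 255.0, 40.0], 0.95)]
side tray_free [([481.0, -232.0, 4.0], 0.73)]
wrist jar_center []
wrist red_onion_center [([652.0, 30.0, 25.0], 0.89)]
wrist pan_center [([521.0, 259.0, 39.0], 0.81)]
wrist tray_free []
0.75
```

View pics/scene0.png

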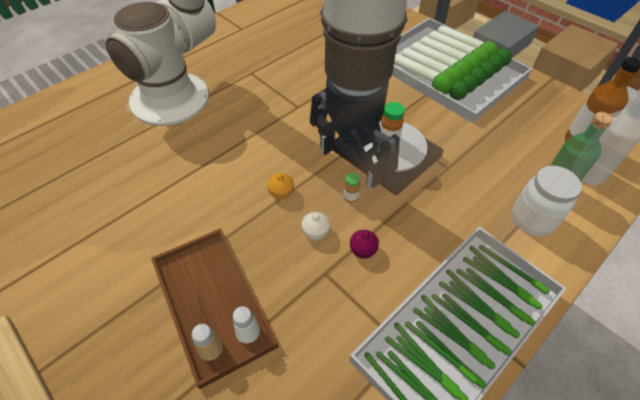

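View pics/side0.png

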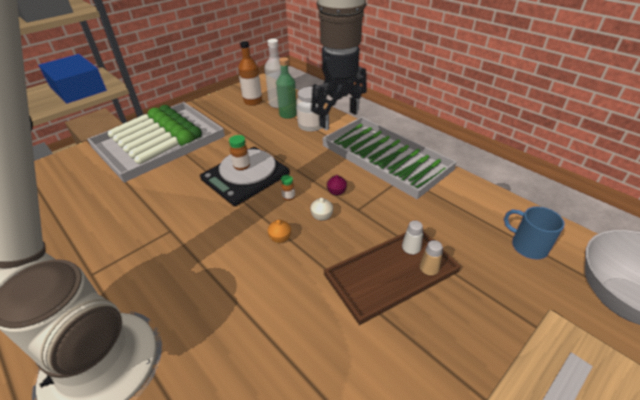

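View pics/wrist0.png

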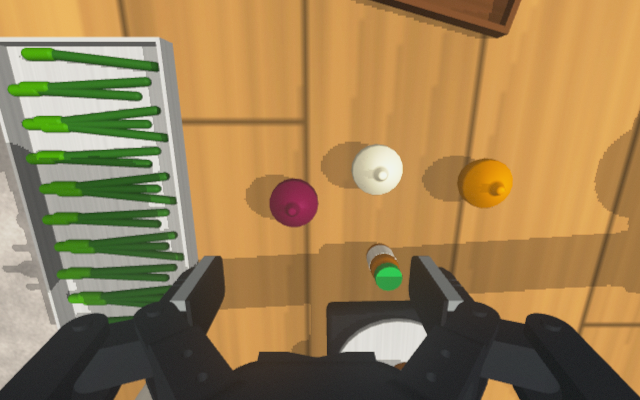

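The scene view shows the big jar on the pan (lid at about 394,110), a smaller look-alike jar on the table (352,180), the red onion (364,243) and the tray with shakers (lower left). The side view agrees: lid at (237,142), small jar at (287,187), onion at (337,185). I'll refine these by triangulation.

```bash
cat > h.py <<'E'
from bench import arm
import cv2,numpy as np
def ray(n,p,info=None):
    c=info or arm.camera_info(n);T=np.array(c["cam_to_world"])
    d=T[:3,:3]@np.array([(p[0]-c["cx"])/c["fx"],(p[1]-c["cy"])/c["fy"],1]);return T[:3,3],d/np.linalg.norm(d)
def onplane(n,p,z):
    o,d=ray(n,p);return (o+d*(z-o[2])/d[2])[:2]
def proj(n,X):
    c=arm.camera_info(n);T=np.linalg.inv(np.array(c["cam_to_world"]));q=T[:3,:3]@np.array(X)+T[:3,3]
    return c["fx"]*q[0]/q[2]+c["cx"],c["fy"]*q[1]/q[2]+c["cy"]
def tri(rs):
    A=sum(np.eye(3)-np.outer(d,d) for o,d in rs);b=sum((np.eye(3)-np.outer(d,d))@o for o,d in rs);return np.linalg.solve(A,b)
def blob(im,lo,hi):
    m=cv2.inRange(cv2.cvtColor(im,cv2.COLOR_RGB2HSV),lo,hi);n,l,s,c=cv2.connectedComponentsWithStats(m)
    return [(c[i].round(1).tolist(),s[i].tolist()) for i in np.argsort(-s[1:,4])+1][:6]
E
python3 - <<'E'
from h import *
for n in ["scene","side"]:
    im=cv2.imread(f"pics/{n}0.png")[:,:,::-1].copy()
    print(n,"green",blob(im,(55,180,60),(85,255,255)));print("red",blob(im,(150,120,30),(175,255,255))[:3])
    print("tray_free proj",proj(n,(483,-231,6)),"pan",proj(n,(523,258,40)),"jar",proj(n,(509,268,85)))
    e=cv2.resize(im[200:400,140:300] if n=="scene" else im[220:330,310:480],None,fx=4 if n=="side" else 3,fy=4 if n=="side" else 3,interpolation=2)
    f=im[80:200,300:460] if n=="scene" else im[120:210,190:310]
    cv2.imwrite(f"pics/{n}tray.png",e[:,:,::-1]);cv2.imwrite(f"pics/{n}pan.png",cv2.resize(f,None,fx=4,fy=4)[:,:,::-1])
E
```

```text
scene green [([393.8, 110.9], [384, 103, 20, 16, 181]), ([507.0, 58.0], [507, 58, 1, 1, 1]), ([482.0, 75.0], [482, 75, 1, 1, 1]), ([478.0, 80.0], [478, 80, 1, 1, 1])]
red [([363.7, 243.4], [350, 230, 28, 28, 612])]
tray_free proj (np.float64(199.74764097981634), np.float64(275.4913665205198)) pan (np.float64(391.355371919999), np.float64(143.76016422158818)) jar (np.float64(392.3002608422835), np.float64(123.34879127580162))
side green []
red [([336.4, 185.0], [327, 176, 19, 19, 273])]
tray_free proj (np.float64(369.1830562808757), np.float64(282.77144431664516)) pan (np.float64(247.27982227677953), np.float64(164.58385153398373)) jar (np.float64(238.55719643786153), np.float64(151.9926341336233))
```

View pics/scenetray.png

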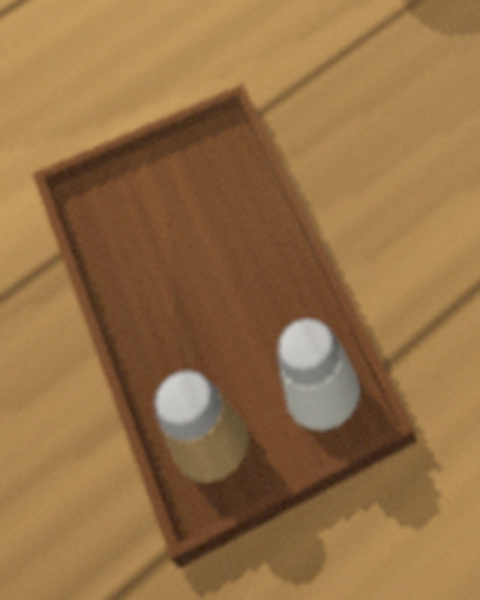

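View pics/sidetray.png

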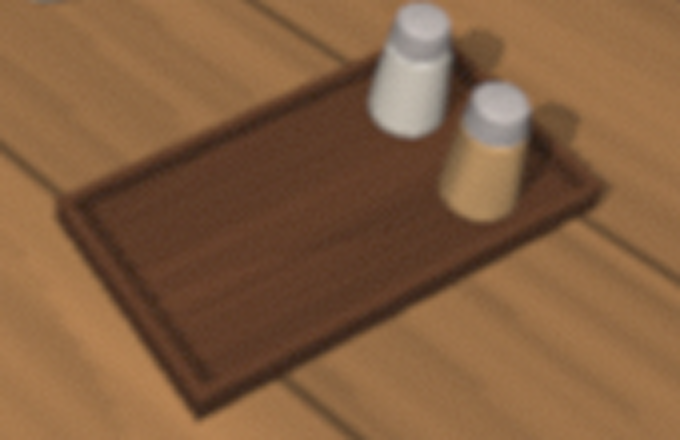

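View pics/sidepan.png

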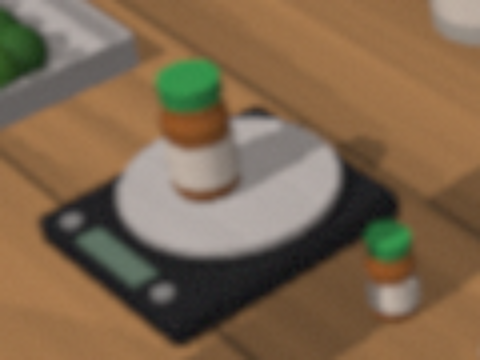

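```bash
python3 - <<'E'
from h import *
im=cv2.imread("pics/side0.png")[:,:,::-1].copy()
print(blob(im,(50,150,30),(90,255,255))[:6])
for p in [(650,31,25),(507,268,125)]: print([np.round(proj(n,p),1) for n in ("scene","side")])
a=tri([ray("scene",(363.7,243.4)),ray("side",(336.4,185.0))]);print("onion",a.round(1))
E
```

```text
[([170.9, 125.2], [149, 109, 45, 35, 555]), ([236.9, 140.9], [230, 136, 14, 11, 121]), ([286.2, 179.3], [281, 175, 11, 9, 64]), ([422.8, 159.2], [418, 156, 10, 7, 24]), ([435.0, 163.5], [432, 160, 7, 7, 19]), ([403.1, 148.5], [399, 146, 9, 6, 17])]
[array([363. , 243.1]), array([336.4, 184.6])]
[array([394.2, 108.6]), array([235.5, 139.9])]
onion [650.8  32.2  22.9]
```

```bash
python3 - <<'E'
from h import *
print("lid",tri([ray("scene",(393.8,110.9)),ray("side",(236.9,140.9))]).round(1))
S=[onplane("scene",p,20) for p in [(153.3,258.3),(220,229),(277.7,345.7),(199.3,383.3)]]
D=[onplane("side",p,20) for p in [(359.2,320),(325.5,271.5),(416,229),(460,266)]]
for Q in (S,D): print(np.round(Q,1).tolist(), np.mean(Q,0).round(1))
for Q in (S,D):
  Q=np.array(Q);near=(Q[0]+Q[1])/2;far=(Q[2]+Q[3])/2;u=(far-near);L=np.linalg.norm(u);u/=L
  print(L,u,"free",near+70*u, "mid-60", (near+far)/2-60*u)
# pan: red/gray ellipse, scene center of mask
sc=cv2.imread("pics/side0.png")
m=cv2.inRange(cv2.cvtColor(sc,cv2.COLOR_BGR2HSV),(0,0,130),(180,45,255))[120:210,190:310]
c=max(cv2.findContours(m,0,2)[0],key=cv2.contourArea);h=cv2.convexHull(c)[:,0]+[190,120]
P=np.array([onplane("side",p,40) for p in h]);(x,y),r=cv2.minEnclosingCircle(P.astype(np.float32));print("pan",x,y,r)
E
```

```text
lid [509.  265.1 122. ]
[[401.5, -275.9], [433.6, -146.6], [686.2, -212.2], [647.1, -339.1]] [ 542.1 -243.5]
[[395.8, -280.2], [430.2, -152.5], [670.1, -213.6], [646.6, -344.8]] [ 535.7 -247.8]
257.336720484657 [ 0.968162   -0.25032446] free [ 485.28769055 -228.78262647] mid-60 [ 483.99844753 -228.44928446]
253.2257194454732 [ 0.96871252 -0.24818551] free [ 480.81861182 -233.73329054] mid-60 [ 477.53744662 -232.8926514 ]
pan 520.66845703125 255.47012329101562 79.41432189941406
```

Call:
send_rows(
  translation=[
    [-30,13,0],
    [-40,17,0],
    [-40,17,0],
    [-40,17,0],
    [-40,17,0],
  ],
  dr=[
    [0,0,0],
    [0,0,0],
    [0,0,0],
    [0,0,0],
    [0,0,0],
  ],
  grip=[85,85,85,85,85],
)

```text
clock: 1.38
position: [543.4, 191.2, 231.5]
ee_rot: [-0.707, 0.707, -0.0, 0.0]
contact_force: [1.0, -0.7, 0.5]
gripper_width: 85.0
```

Call:
send_rows(
  translation=[
    [-40,17,0],
    [-27,12,0],
    [-10,6,0],
    [0,0,0],
    [0,0,0],
  ],
  dr=[
    [0,0,0],
    [0,0,0],
    [0,0,0],
    [0,0,0],
    [0,0,0],
  ],
  grip=[85,85,85,85,85],
)

```text
clock: 2.0
position: [509.3, 266.2, 231.3]
ee_rot: [-0.707, 0.707, -0.0, -0.0]
contact_force: [0.5, 0.5, 0.2]
gripper_width: 85.2
```

```bash
python3 - <<'E'
from h import *
s=arm.read_state();print(s["clock"],s["position"].round(1),s["ee_rot"].round(4))
for n in ["wrist","scene","side"]:
    im=arm.get_image(n);cv2.imwrite(f"pics/{n}1.png",im[:,:,::-1])
    r=arm.place_of("jar_center",n);print(n,[(np.round(d["xyz"],0).tolist(),round(d["confidence"],2)) for d in r])
E
```

```text
2.0 [509.3 266.2 231.3] [-7.068e-01  7.074e-01 -1.000e-04 -1.000e-04]
wrist [([507.0, 265.0, 84.0], 0.79), ([546.0, 107.0, 32.0], 0.56)]
scene [([548.0, 109.0, 29.0], 0.93), ([504.0, 269.0, 84.0], 0.81)]
side [([512.0, 270.0, 82.0], 0.66), ([546.0, 109.0, 31.0], 0.64)]
```

View pics/wrist1.png

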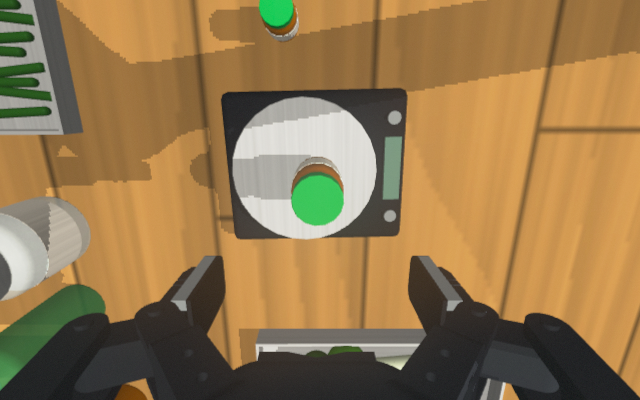

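```bash
python3 - <<'E'
from h import *
print("bottle",onplane("side",(287,113),0),"white jar",onplane("side",(310,125),0), onplane("scene",(540,222),0),onplane("scene",(565,180),0))
print("pan",onplane("wrist",(305,168),40),"lid",onplane("wrist",(317.5,200),130))
print("cols", onplane("wrist",(233,168),40),onplane("wrist",(376,168),40),onplane("wrist",(305,97),40),onplane("wrist",(305,240),40))
E
```

```text
bottle [832.96029554 458.16632446] white jar [835.02224006 338.68342847] [854.12062303 342.37181471] [834.66576524 483.64410581]
pan [521.85171977 257.20572032] lid [508.7349739  266.60173864]
cols [598.88706815 257.17031296] [445.91600534 257.24062227] [521.06865814 185.12128671] [522.75755975 340.59246749]
```

The wrist picture shows the jar lid centred at (317,200), between the fingers, at world (509,267), and the pan centre at (522,257). I'll descend and grip.

Call:
send_rows(
  translation=[
    [0,0,30],
    [0,0,45],
    [0,0,45],
    [0,0,25],
    [0,0,10],
  ],
  dr=[
    [0,0,0],
    [0,0,0],
    [0,0,0],
    [0,0,0],
    [0,0,0],
  ],
  grip=[85,85,85,85,85],
)

```text
clock: 2.92
position: [508.5, 266.3, 74.7]
ee_rot: [-0.707, 0.707, 0.0, -0.001]
contact_force: [-0.6, 0.2, 0.5]
gripper_width: 85.2
```

Call:
send_rows(
  translation=[
    [0,0,0],
    [0,0,0],
    [0,0,0],
    [0,0,0],
    [0,0,0],
  ],
  dr=[
    [0,0,0],
    [0,0,0],
    [0,0,0],
    [0,0,0],
    [0,0,0],
  ],
  grip=[85,60,45,40,40],
)

```text
clock: 3.55
position: [509.7, 267.6, 77.9]
ee_rot: [0.707, -0.707, 0.0, -0.001]
contact_force: [-2.0, -0.8, 6.5]
gripper_width: 46.5
```

Call:
send_rows(
  translation=[
    [0,0,0],
    [0,0,0],
    [0,0,0],
    [0,0,-10],
    [0,0,-20],
  ],
  dr=[
    [0,0,0],
    [0,0,0],
    [0,0,0],
    [0,0,0],
    [0,0,0],
  ],
  grip=[40,40,40,40,40],
)

```text
clock: 4.18
position: [508.1, 266.3, 105.8]
ee_rot: [-0.707, 0.707, 0.0, -0.002]
contact_force: [0.1, 1.0, -2.2]
gripper_width: 45.6
```

```bash
python3 - <<'E'
from h import *
s=arm.read_state();print(s["clock"],s["position"].round(1),s["gripper_width"],s["contact_force"])
a=arm.get_image("side");b=arm.get_image("scene")
cv2.imwrite("pics/g2.png",np.hstack([cv2.resize(a[60:220,150:400],(400,256)),cv2.resize(b[60:220,270:520],(400,256))])[:,:,::-1])
E
```

```text
4.175 [508.1 266.3 105.8] 45.634106888705354 [ 0.14341343  0.9736904  -2.20103108]
```

View pics/g2.png

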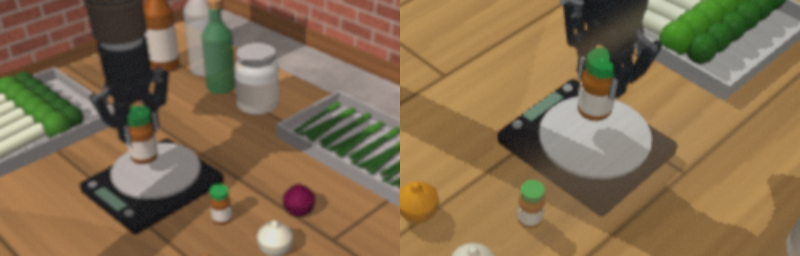

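The jar is held (width 45.6) and clear of the pan. Now I'll lift it and carry it to the tray.

Call:
send_rows(
  translation=[
    [0,0,-30],
    [0,0,-35],
    [15,0,-20],
    [30,2,0],
    [40,2,0],
  ],
  dr=[
    [0,0,0],
    [0,0,0],
    [0,0,0],
    [0,0,0],
    [0,0,0],
  ],
  grip=[40,40,40,40,40],
)

```text
clock: 4.9
position: [504.4, 181.5, 190.7]
ee_rot: [0.707, -0.707, -0.0, 0.0]
contact_force: [0.4, -0.2, -1.9]
gripper_width: 45.6
```

Call:
send_rows(
  translation=[
    [42,2,0],
    [42,2,0],
    [42,2,0],
    [42,2,0],
    [42,2,0],
  ],
  dr=[
    [0,0,0],
    [0,0,0],
    [0,0,0],
    [0,0,0],
    [0,0,0],
  ],
  grip=[40,40,40,40,40],
)

```text
clock: 5.52
position: [494.2, -29.3, 190.6]
ee_rot: [-0.707, 0.707, 0.0, -0.0]
contact_force: [0.9, 0.3, -1.3]
gripper_width: 45.7
```

Call:
send_rows(
  translation=[
    [42,2,0],
    [42,2,0],
    [42,2,0],
    [30,2,0],
    [20,2,0],
  ],
  dr=[
    [0,0,0],
    [0,0,0],
    [0,0,0],
    [0,0,0],
    [0,0,0],
  ],
  grip=[40,40,40,40,40],
)

```text
clock: 6.15
position: [484.1, -205.2, 190.3]
ee_rot: [-0.706, 0.708, 0.001, -0.0]
contact_force: [0.2, -0.1, -1.3]
gripper_width: 45.9
```

```bash
python3 - <<'E'
from h import *
s=arm.read_state();print(s["clock"],s["position"].round(1),s["gripper_width"],s["contact_force"])
for n in ["wrist","side"]:
    im=arm.get_image(n);cv2.imwrite(f"pics/{n}3.png",im[:,:,::-1])
    r=arm.place_of("tray_free",n);print(n,[(np.round(d["xyz"],0).tolist(),round(d["confidence"],2)) for d in r])
E
```

```text
6.15 [ 484.1 -205.2  190.3] 45.92401534984863 [ 0.19911003 -0.14740846 -1.32207351]
wrist [([481.0, -224.0, 6.0], 0.63)]
side [([479.0, -236.0, 4.0], 0.62)]
```

View pics/wrist3.png

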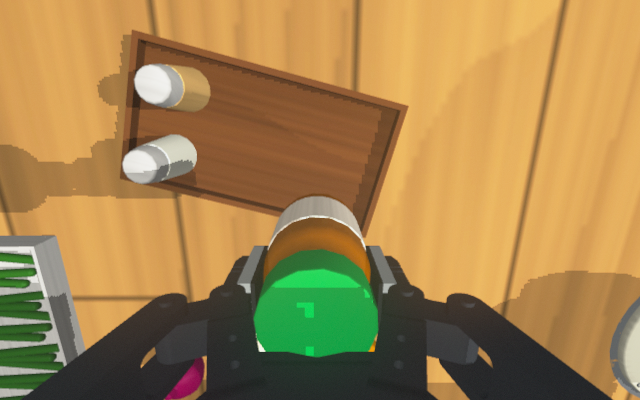

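View pics/side3.png

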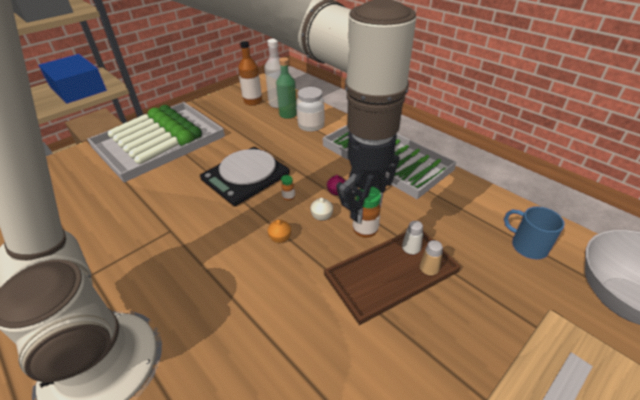

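The wrist view shows the jar held upright, with the tray rim corners at about (135,31), (408,106), (366,238) and (121,180).

```bash
python3 - <<'E'
from h import *
Q=[onplane("wrist",p,20) for p in [(366,238),(408,105),(134,31),(121,180)]];Q=np.array(Q);print(Q.round(1))
near=(Q[0]+Q[1])/2;far=(Q[2]+Q[3])/2;u=(far-near);L=np.linalg.norm(u);u/=L
print(L,u,near+70*u,(near+far)/2-60*u)
E
```

```text
[[ 431.5 -141. ]
 [ 397.7 -277.3]
 [ 647.  -340.5]
 [ 682.8 -204.9]]
258.1907599076895 [ 0.96927856 -0.2459656 ] [ 482.4657043  -226.38663979] [ 481.58887548 -226.16413438]
```

Call:
send_rows(
  translation=[
    [14,1,0],
    [10,1,20],
    [0,0,40],
    [0,0,40],
    [0,0,25],
  ],
  dr=[
    [0,0,0],
    [0,0,0],
    [0,0,0],
    [0,0,0],
    [0,0,0],
  ],
  grip=[40,40,40,40,40],
)

```text
clock: 6.98
position: [482.1, -227.8, 64.4]
ee_rot: [0.707, -0.707, -0.001, 0.001]
contact_force: [0.7, -0.1, -1.7]
gripper_width: 45.7
```

Call:
send_rows(
  translation=[
    [0,0,12],
    [0,0,5],
    [0,0,2],
    [0,0,2],
    [0,0,1],
  ],
  dr=[
    [0,0,0],
    [0,0,0],
    [0,0,0],
    [0,0,0],
    [0,0,0],
  ],
  grip=[40,40,40,40,40],
)

```text
clock: 7.6
position: [483.4, -228.0, 44.9]
ee_rot: [0.707, -0.707, 0.001, -0.0]
contact_force: [-0.1, 1.1, -1.3]
gripper_width: 46.0
```

```bash
python3 - <<'E'
from h import *
s=arm.read_state();print(s["clock"],s["position"].round(1),s["gripper_width"],s["contact_force"])
a=arm.get_image("side");b=arm.get_image("scene")
cv2.imwrite("pics/p4.png",np.hstack([cv2.resize(a[200:330,300:460],(400,325)),cv2.resize(b[200:330,140:300],(400,325))])[:,:,::-1])
E
```

```text
7.6 [ 483.4 -228.    44.9] 45.999814181689544 [-0.0670528   1.06618247 -1.32142329]
```

View pics/p4.png

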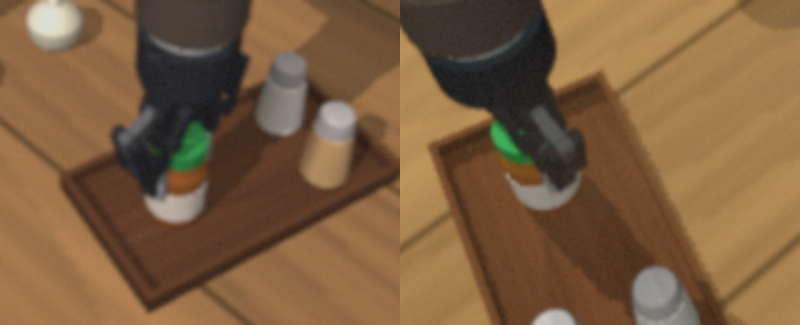

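Call:
send_rows(
  translation=[
    [0,0,1],
    [0,0,1],
    [0,0,0],
    [0,0,0],
    [0,0,0],
  ],
  dr=[
    [0,0,0],
    [0,0,0],
    [0,0,0],
    [0,0,0],
    [0,0,0],
  ],
  grip=[40,40,40,40,40],
)

```text
clock: 8.32
position: [483.2, -228.2, 43.9]
ee_rot: [0.707, -0.707, 0.001, -0.0]
contact_force: [-2.9, 1.8, 8.2]
gripper_width: 46.1
```

Contact at 8 N, so the jar is on the tray floor. I'll release and rise.

Call:
send_rows(
  translation=[
    [0,0,0],
    [0,0,0],
    [0,0,0],
    [0,0,0],
    [0,0,0],
  ],
  dr=[
    [0,0,0],
    [0,0,0],
    [0,0,0],
    [0,0,0],
    [0,0,0],
  ],
  grip=[52,60,75,85,85],
)

```text
clock: 8.95
position: [483.0, -228.0, 42.2]
ee_rot: [0.707, -0.707, -0.0, 0.0]
contact_force: [0.0, -0.7, 0.6]
gripper_width: 84.9
```

Call:
send_rows(
  translation=[
    [0,0,0],
    [0,0,-20],
    [0,0,-40],
    [0,0,-50],
    [0,0,-40],
  ],
  dr=[
    [0,0,0],
    [0,0,0],
    [0,0,0],
    [0,0,0],
    [0,0,0],
  ],
  grip=[85,85,85,85,85],
)

```text
clock: 9.57
position: [483.2, -228.1, 194.4]
ee_rot: [0.707, -0.707, 0.001, -0.0]
contact_force: [0.6, 0.2, 0.8]
gripper_width: 84.8
```

```bash
python3 - <<'E'
from h import *
s=arm.read_state();print(s["clock"],s["position"].round(1),s["joints"].round(2))
for n in ["wrist","side"]:
    im=arm.get_image(n);cv2.imwrite(f"pics/{n}5.png",im[:,:,::-1])
    for t in ["jar_center","red_onion_center"]:
        r=arm.place_of(t,n);print(n,t,[(np.round(d["xyz"],0).tolist(),round(d["confidence"],2)) for d in r])
E
```

```text
9.575 [ 483.2 -228.1  194.4] [-0.14  0.26 -0.27  0.   -1.04  0.14]
wrist jar_center [([483.0, -226.0, 51.0], 0.66)]
wrist red_onion_center []
side jar_center [([486.0, -228.0, 52.0], 0.98), ([547.0, 110.0, 28.0], 0.78)]
side red_onion_center [([650.0, 34.0, 20.0], 0.9)]
```

View pics/wrist5.png

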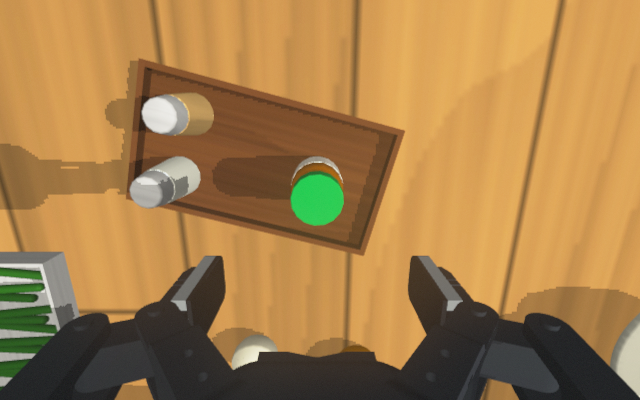

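View pics/side5.png

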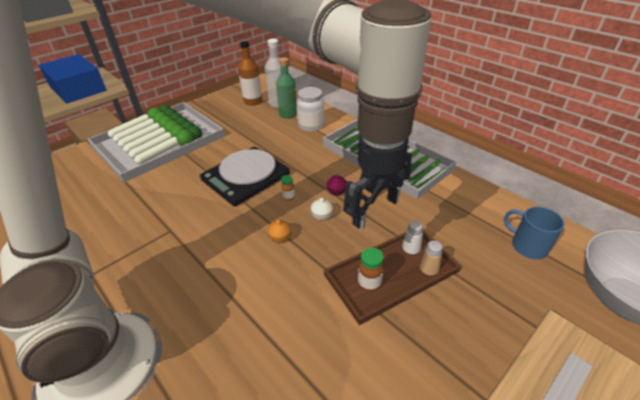

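The jar stands upright in the free end of the tray (wrist view, lid at 317,200; nets give about (484,-227,51)). Next is the red onion.

Call:
send_rows(
  translation=[
    [-25,-16,0],
    [-40,-26,0],
    [-40,-26,0],
    [-40,-26,0],
    [-40,-26,0],
  ],
  dr=[
    [0,0,0],
    [0,0,0],
    [0,0,0],
    [0,0,0],
    [0,0,0],
  ],
  grip=[85,85,85,85,85],
)

```text
clock: 10.5
position: [602.9, -41.7, 190.3]
ee_rot: [-0.707, 0.707, 0.001, -0.001]
contact_force: [0.2, 0.4, 0.0]
gripper_width: 84.9
```

Call:
send_rows(
  translation=[
    [-40,-26,0],
    [-25,-16,0],
    [-10,-6,0],
    [0,0,0],
    [0,0,0],
  ],
  dr=[
    [0,0,0],
    [0,0,0],
    [0,0,0],
    [0,0,-9],
    [0,0,-9],
  ],
  grip=[85,85,85,85,85],
)

```text
clock: 11.12
position: [650.1, 31.5, 190.9]
ee_rot: [0.81, -0.586, -0.001, 0.001]
contact_force: [0.2, -0.3, -0.0]
gripper_width: 85.4
```

Call:
send_rows(
  translation=[
    [0,0,0],
    [0,0,0],
    [0,0,0],
    [0,0,0],
    [0,0,0],
  ],
  dr=[
    [0,0,-9],
    [0,0,-9],
    [0,0,-9],
    [0,0,-9],
    [0,0,-9],
  ],
  grip=[85,85,85,85,85],
)

```text
clock: 11.75
position: [650.1, 31.0, 191.2]
ee_rot: [0.973, -0.231, -0.001, 0.001]
contact_force: [0.2, -0.7, -0.1]
gripper_width: 84.8
```

Call:
send_rows(
  translation=[
    [0,0,0],
    [0,0,0],
    [0,0,0],
    [0,0,0],
    [0,0,0],
  ],
  dr=[
    [0,0,-9],
    [0,0,-9],
    [0,0,-9],
    [0,0,0],
    [0,0,0],
  ],
  grip=[85,85,85,85,85],
)

```text
clock: 12.38
position: [650.6, 31.5, 191.8]
ee_rot: [1.0, -0.001, -0.001, 0.0]
contact_force: [0.3, -0.2, -0.6]
gripper_width: 85.2
```

```bash
python3 - <<'E'
from h import *
from scipy.spatial.transform import Rotation as R
s=arm.read_state();print(s["clock"],s["position"].round(1),R.from_quat(s["ee_rot"]).as_matrix().round(3))
im=arm.get_image("wrist");cv2.imwrite("pics/wrist6.png",im[:,:,::-1])
r=arm.place_of("red_onion_center","wrist");print([(np.round(d["xyz"],0).tolist(),round(d["confidence"],2)) for d in r])
b=blob(im,(150,120,30),(175,255,255))[:2];print(b)
for c,_ in b[:1]: print(onplane("wrist",c,27))
E
```

```text
12.375 [650.6  31.5 191.8] [[ 1.    -0.003 -0.001]
 [-0.003 -1.    -0.   ]
 [-0.001  0.    -1.   ]]
[([652.0, 31.0, 24.0], 0.62)]
[([315.6, 182.9], [289, 156, 54, 54, 2287])]
[652.35782837  34.37200957]
```

View pics/wrist6.png

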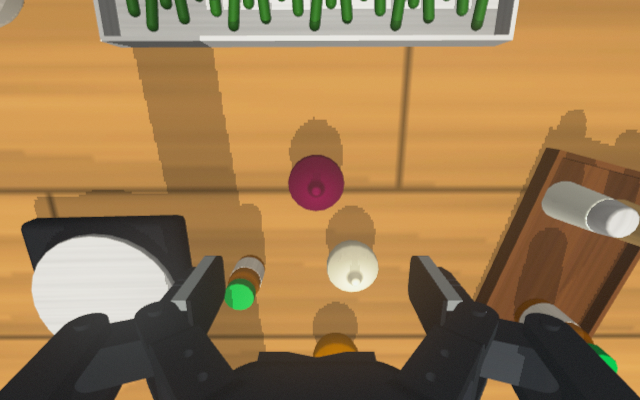

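The wrist view shows the red onion at (316,183), centred between the fingers, with the white onion and the small jar well clear of both finger paths. Descending.

Call:
send_rows(
  translation=[
    [1,-2,30],
    [0,0,50],
    [0,0,50],
    [0,0,35],
    [0,0,12],
  ],
  dr=[
    [0,0,0],
    [0,0,0],
    [0,0,0],
    [0,0,0],
    [0,0,0],
  ],
  grip=[85,85,85,85,85],
)

```text
clock: 13.1
position: [650.5, 33.6, 12.8]
ee_rot: [1.0, -0.0, -0.002, 0.001]
contact_force: [0.0, -0.3, -0.2]
gripper_width: 85.1
```

Call:
send_rows(
  translation=[
    [0,0,7],
    [0,0,3],
    [0,0,0],
    [0,0,0],
    [0,0,0],
  ],
  dr=[
    [0,0,0],
    [0,0,0],
    [0,0,0],
    [0,0,0],
    [0,0,0],
  ],
  grip=[85,85,85,70,60],
)

```text
clock: 13.72
position: [652.3, 34.1, 6.0]
ee_rot: [1.0, -0.0, 0.001, -0.0]
contact_force: [0.2, 0.0, 0.1]
gripper_width: 60.0
```

Call:
send_rows(
  translation=[
    [0,0,0],
    [0,0,0],
    [0,0,0],
    [0,0,0],
    [0,0,0],
  ],
  dr=[
    [0,0,0],
    [0,0,0],
    [0,0,0],
    [0,0,0],
    [0,0,0],
  ],
  grip=[50,48,48,48,48],
)

```text
clock: 14.35
position: [652.7, 34.1, 6.4]
ee_rot: [1.0, 0.0, 0.001, -0.0]
contact_force: [-0.4, 0.3, 5.5]
gripper_width: 53.5
```

Call:
send_rows(
  translation=[
    [0,0,0],
    [0,0,-10],
    [0,0,-20],
    [0,0,-20],
    [0,0,0],
  ],
  dr=[
    [0,0,0],
    [0,0,0],
    [0,0,0],
    [0,0,0],
    [0,0,0],
  ],
  grip=[48,48,48,48,48],
)

```text
clock: 14.98
position: [652.8, 34.3, 56.8]
ee_rot: [1.0, -0.0, 0.001, -0.0]
contact_force: [0.1, 0.6, -1.8]
gripper_width: 53.8
```

```bash
python3 - <<'E'
from h import *
s=arm.read_state();print(s["clock"],s["position"].round(1),s["gripper_width"],s["contact_force"])
a=arm.get_image("side");b=arm.get_image("wrist")
cv2.imwrite("pics/g7.png",np.hstack([cv2.resize(a[100:260,240:440],(400,320)),cv2.resize(b,(400,320))])[:,:,::-1])
E
```

```text
14.975 [652.8  34.3  56.8] 53.81778275030757 [ 0.07851656  0.61435398 -1.8107024 ]
```

View pics/g7.png

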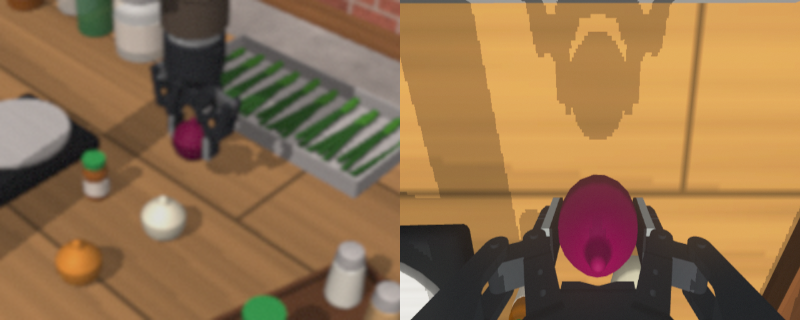

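The onion is held, with its axis upright. Lifting and carrying it to the pan.

Call:
send_rows(
  translation=[
    [0,0,-30],
    [0,0,-45],
    [0,0,-25],
    [-10,-17,0],
    [-20,-34,0],
  ],
  dr=[
    [0,0,0],
    [0,0,0],
    [0,0,0],
    [0,0,0],
    [0,0,0],
  ],
  grip=[48,48,48,48,48],
)

```text
clock: 15.7
position: [620.3, 85.0, 152.9]
ee_rot: [1.0, -0.001, -0.002, 0.0]
contact_force: [0.1, 1.8, -1.7]
gripper_width: 53.8
```

Call:
send_rows(
  translation=[
    [-22,-38,0],
    [-22,-38,0],
    [-22,-38,0],
    [-20,-34,0],
    [-14,-24,0],
  ],
  dr=[
    [0,0,0],
    [0,0,0],
    [0,0,0],
    [0,0,0],
    [0,0,0],
  ],
  grip=[48,48,48,48,48],
)

```text
clock: 16.32
position: [519.0, 258.2, 152.7]
ee_rot: [1.0, 0.001, -0.002, 0.001]
contact_force: [0.1, -0.4, -1.6]
gripper_width: 53.6
```

```bash
python3 - <<'E'
from h import *
s=arm.read_state();print(s["clock"],s["position"].round(1),s["gripper_width"],s["contact_force"])
im=arm.get_image("wrist");cv2.imwrite("pics/wrist8.png",im[:,:,::-1])
for n in ["wrist","side"]:
    if n=="side": arm.get_image(n)
    for t in ["pan_center","red_onion_center"]:
        print(n,t,[(np.round(d["xyz"],0).tolist(),round(d["confidence"],2)) for d in arm.place_of(t,n)])
E
```

```text
16.325 [519.  258.2 152.7] 53.62947614003582 [ 0.13334498 -0.41390288 -1.59460414]
wrist pan_center [([519.0, 258.0, 36.0], 0.69)]
wrist red_onion_center [([518.0, 255.0, 174.0], 0.59)]
side pan_center [([522.0, 256.0, 40.0], 0.66)]
side red_onion_center [([521.0, 256.0, 170.0], 0.74)]
```

View pics/wrist8.png

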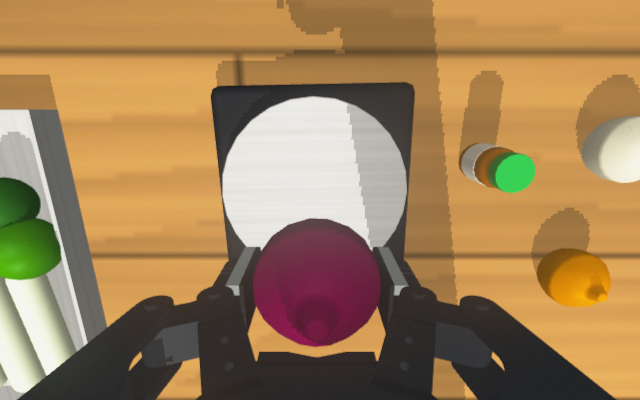

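Call:
send_rows(
  translation=[
    [2,1,15],
    [0,0,40],
    [0,0,30],
    [0,0,12],
    [0,0,6],
  ],
  dr=[
    [0,0,0],
    [0,0,0],
    [0,0,0],
    [0,0,0],
    [0,0,0],
  ],
  grip=[48,48,48,48,48],
)

```text
clock: 17.25
position: [524.3, 255.6, 51.6]
ee_rot: [1.0, -0.0, -0.0, 0.0]
contact_force: [0.7, 0.1, -1.3]
gripper_width: 53.5
```

Call:
send_rows(
  translation=[
    [0,0,2],
    [0,0,1],
    [0,0,1],
    [0,0,0],
    [0,0,0],
  ],
  dr=[
    [0,0,0],
    [0,0,0],
    [0,0,0],
    [0,0,0],
    [0,0,0],
  ],
  grip=[48,48,48,48,48],
)

```text
clock: 17.88
position: [524.0, 256.1, 48.6]
ee_rot: [1.0, 0.0, 0.0, -0.0]
contact_force: [-0.2, -0.2, -1.7]
gripper_width: 53.9
```

Call:
send_rows(
  translation=[
    [-1,0,1],
    [0,0,1],
    [0,0,0],
    [0,0,0],
    [0,0,0],
  ],
  dr=[
    [0,0,0],
    [0,0,0],
    [0,0,0],
    [0,0,0],
    [0,0,0],
  ],
  grip=[48,48,48,48,48],
)

```text
clock: 18.5
position: [522.9, 256.0, 46.4]
ee_rot: [1.0, 0.0, -0.0, 0.0]
contact_force: [-1.9, -0.0, 1.9]
gripper_width: 53.9
```

Light contact (force went from -1.7 to +1.9 N). Releasing.

Call:
send_rows(
  translation=[
    [0,0,0.5],
    [0,0,0],
    [0,0,0],
    [0,0,0],
    [0,0,0],
  ],
  dr=[
    [0,0,0],
    [0,0,0],
    [0,0,0],
    [0,0,0],
    [0,0,0],
  ],
  grip=[48,55,62,75,85],
)

```text
clock: 19.12
position: [523.0, 256.0, 45.7]
ee_rot: [1.0, -0.0, -0.0, 0.0]
contact_force: [-0.2, -0.2, 0.1]
gripper_width: 85.3
```

Call:
send_rows(
  translation=[
    [0,0,0],
    [0,0,0],
    [0,0,-15],
    [0,0,-30],
    [0,0,-40],
  ],
  dr=[
    [0,0,0],
    [0,0,0],
    [0,0,0],
    [0,0,0],
    [0,0,0],
  ],
  grip=[85,85,85,85,85],
)

```text
clock: 19.75
position: [522.7, 255.7, 132.0]
ee_rot: [1.0, 0.0, -0.0, 0.0]
contact_force: [0.3, 0.2, 0.6]
gripper_width: 85.2
```

Call:
send_rows(
  translation=[
    [0,0,-40],
    [0,0,-25],
    [0,0,-10],
    [0,0,0],
    [0,0,0],
  ],
  dr=[
    [0,0,0],
    [0,0,0],
    [0,0,0],
    [0,0,0],
    [0,0,0],
  ],
  grip=[85,85,85,85,85],
)

```text
clock: 20.38
position: [522.3, 255.6, 204.5]
ee_rot: [1.0, -0.0, -0.001, 0.001]
contact_force: [-0.0, -0.1, -0.6]
gripper_width: 85.1
```

```bash
python3 - <<'E'
from h import *
s=arm.read_state();print(s["clock"],s["position"].round(1),s["gripper_width"],s["contact_force"])
I=[]
for n in ["wrist","side","scene"]:
    im=arm.get_image(n);I.append(im)
    b=blob(im,(150,120,30),(175,255,255))[:1]
    if b: print(n,onplane(n,b[0][0],67).round(1))
    for t in ["jar_center","red_onion_center","pan_center"]:
        print(n,t,[(np.round(d["xyz"],0).tolist(),round(d["confidence"],2)) for d in arm.place_of(t,n)])
cv2.imwrite("pics/end9.png",cv2.resize(np.vstack([np.hstack(I[:2]),np.hstack([I[2],I[2]*0])]),(800,500),interpolation=3)[:,:,::-1])
E
```

```text
20.375 [522.3 255.6 204.5] 85.08145960428136 [-0.02281373 -0.13665023 -0.55704337]
wrist [519.8 257.6]
wrist jar_center [([547.0, 109.0, 33.0], 0.64)]
wrist red_onion_center [([522.0, 251.0, 65.0], 0.63)]
wrist pan_center []
side [519.7 252.3]
side jar_center [([486.0, -227.0, 49.0], 0.96), ([545.0, 110.0, 32.0], 0.71)]
side red_onion_center [([521.0, 256.0, 61.0], 0.59)]
side pan_center [([524.0, 258.0, 38.0], 0.69)]
scene [519.7 257. ]
scene jar_center [([483.0, -227.0, 50.0], 0.91), ([549.0, 106.0, 31.0], 0.66)]
scene red_onion_center []
scene pan_center [([523.0, 261.0, 40.0], 0.7)]
```

View pics/end9.png

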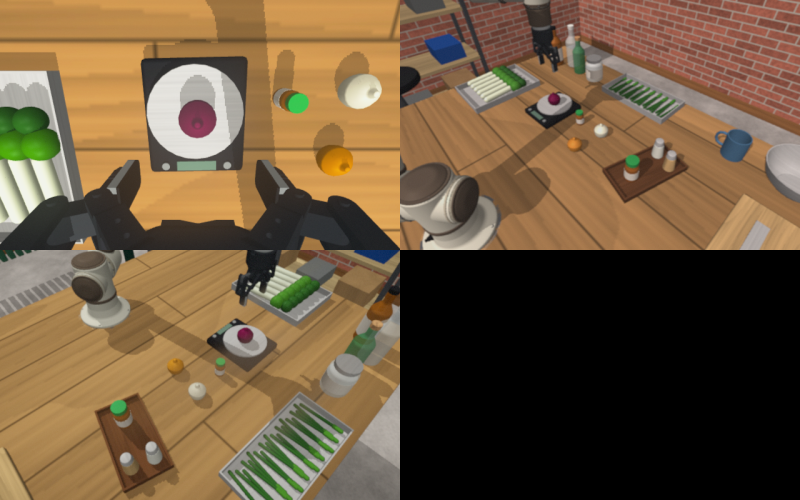

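The onion stands upright in the middle of the pan (wrist view, about (197,118) in the mosaic). The jar stands in the tray's free end, and the gripper is clear of everything.

```bash
python3 -c "
from bench import arm
print(arm.job_done())"
```

```text
the job is handed in; nothing more can be done
None
```

I moved the larger green-lidded jar off the scale and stood it upright in the free end of the seasoning tray. Then I set the red onion down in the middle of the pan and let go. The last reading before I handed the job in was about 20.4 s.

- **Jar:** the side and scene networks put it at about (485, -227, 50) mm. I measured the free-end point between (478, -233) and (485, -226), so it sits within about 8 mm of it. It stands upright in the pictures.
- **Onion:** colour measurements put it at about (520, 257) from the wrist and scene cameras, against a pan centre of about (522, 257). The side camera's colour measurement (520, 252) and the wrist network (522, 251) were 5–6 mm off in y. The scene network did not report the onion at all, but it shows in that picture on the pan.
- **Other things:** the small jar, the other onions and the shakers look undisturbed. The gripper ended open, about 200 mm above the table and touching nothing. The highest force I read was about 9 N, when the jar touched the tray floor.

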